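# Check in a bay label holder and hold it home behind the charging shelf lip

### The job

Take the blue label holder out of its grey stand and dip its brass foot first onto the blue contact pad and then onto the yellow one, each time until the pad gives a little. Then push the holder foot-down behind the front lip of the charging shelf, in the open bay with the orange mouth, until it is fully home on its stops, without forcing it. A spring in the bay pushes back, so finish while still gripping the holder and holding it pressed home; do not disturb the lamps, the bezel ring or the seal.

Things in the scene. Friction and masses are not known exactly. Their poses are not given: they have to be found in the camera images.
- tag: loose label holder, 70 g: blue plate 10 mm thick (its x), 56 mm wide (y), 74 mm tall, white window on both faces (both sides alike); below it, centred, a brass foot 10 mm (x) by 16 mm (y), 14 mm long; 88 mm tall in all. Origin: centre of the foot's underside; z up. Its shoulders (the plate's lower corners) are 14 mm above the origin. It starts upright in the stand, foot on the stand's floor
- tag_grip (a point): where to grip the label holder, across its 10 mm thickness (its x): on its centre line, 70 mm above the foot's underside, 18 mm below the top edge. Fingertips may reach 25 mm below this point and still clear the shelf lip when the holder is home
- tag_tip (a point): centre of the underside of the label holder's brass foot (same as the origin of tag)
- stand: fixed grey slotted stand, 34 mm (x) by 80 mm (y), 34 mm tall; its slot is 12 mm (x) by 60 mm (y), floor 6 mm above its underside. Origin: centre of its underside; the slot runs along its y. The label holder is lifted straight up out of it (28 mm to clear)
- panel: fixed white rocker switch panel lying flat, 100 mm (x) by 160 mm (y), 20 mm high, four white rockers on its half towards the robot (up to 27 mm high), the two contact pads on the other half. Origin: centre of its underside
- blue_top (a point): centre of the top face of the blue contact pad: a 30 mm round sprung disc in a black collar (38 mm across), its top 40 mm above the table when up and 10 mm above the collar; moves down with the pad
- blue_pad (a joint): how far the blue pad is pressed down, m: 0 up, 0.006 at its end; spring 1.2 N at first to 3 N at the end
- yellow_top (a point): centre of the top face of the yellow contact pad, like the blue one; which is left and which right varies
- yellow_pad (a joint): how far the yellow pad is pressed down, m: 0 up, 0.006 at its end; spring 1.2 N at first to 3 N at the end
- shelf: fixed low charging shelf, 320 mm long (its y), deck 45 mm high with four lamps; an aluminium lip runs along its front edge (-x, towards the robot). Origin: on the table under the centre of the open bay, z up. Holder x and y match shelf x and y when put in (either way round). Two black stops in the bay take the holder's shoulders: fully home, the foot's underside is 12 mm above the table
- bay (a point): centre of the bay's vertical slot at the foot of its flared mouth, 46 mm above the table and straight above the shelf's origin. The slot, between lip and shelf edge, is 14 mm (shelf x) by 62 mm (y); its orange mouth flares to about 25 mm in x, rim 53 mm above the table; the stops are 26 mm above the table
- plunger (a joint): how far the brass sprung plunger at the bottom of the bay is pushed down, m: 0 up, its top 24 mm above the table, where the holder's foot first meets it; 0.012 when the holder is fully home on the stops. It pushes up with 3 N at first, 9 N at home
- lamp1: loose matte black cap lamp, 54 mm across, 51 mm tall, standing on the shelf deck at least 60 mm behind the bay; origin at the centre of its underside; leave alone
- lamp2: another cap lamp, the same
- lamp3: another cap lamp, the same
- lamp4: another cap lamp, the same
- bezel: loose silver aluminium bezel ring, 60 mm across, 10 mm high, flat on the table; origin at the centre of its underside; leave alone
- seal: loose yellow rubber lamp seal, a ring 52 mm across, 8 mm high, flat on the table; origin at the centre of its underside; leave alone

How it is judged (in metres and radians):
On the way, in this order (a step that is already met when the one before it is completed fails the run):
1. the held label holder's foot presses the blue pad down at least 1.5 mm (value of joint blue_pad above 0.0015 m and horizontal distance between tag_tip and blue_top below 0.013 m and contact force between tag and blue_pad above 0.3 N and contact force between the fingers and tag above 1 N), for 0.1 s.
2. then it presses the yellow pad down at least 1.5 mm (value of joint yellow_pad above 0.0015 m and horizontal distance between tag_tip and yellow_top below 0.013 m and contact force between tag and yellow_pad above 0.3 N and contact force between the fingers and tag above 1 N), for 0.1 s.
At the end, for the whole second after the job is handed in: the gripper is still holding the label holder (grip force above 1 N), foot-down and upright within 0.12 rad in the bay behind the lip, pressed home against the spring: plunger pushed down more than 9.8 mm and foot's underside less than 14.5 mm above the table (home: 12 mm) (value of joint plunger above 0.0098 m and z of tag_tip in the frame of shelf below 0.0145 m and x of tag_tip in the frame of shelf between -0.005 and 0.005 m and y of tag_tip in the frame of shelf between -0.006 and 0.006 m and angle between tag's own z axis and vertical below 0.12 rad and contact force between tag and plunger above 3 N and contact force between the fingers and tag above 1 N); the arm keeps its last pose, push and grip.
It fails at once if the label holder is forced against the shelf with more than 60 N (contact force between tag and shelf above 60 N).
It fails at once if a lamp, the bezel ring or the seal is moved more than 15 mm (distance of any of lamp1, lamp2, lamp3, lamp4, bezel, seal from where it was at the start of the episode above 0.015 m).
It also fails if it takes over 46 s, if anything falls off the work surface, if the arm or the gripper's body presses on something with over 40 N, if the wrist force passes 120 N, or if a joint passes its speed limit or range.

### The arm

A 6-joint arm with a two-finger parallel gripper is mounted at the origin on the work surface. World frame = base frame: x ahead of the robot, y to its left, z up, the work surface at z = 0. Lengths are in mm, angles in rad, forces in N, time in s.
With the tool pointing down it reaches from about 275 to 875 mm from the base axis. Payload 12.5 kg.
Tool frame: the origin (TCP) lies at the very end of the fingers, on their centre line; the grasp point (between the pads) lies 19 mm behind it; z points along the fingers, y is the line along which they close (so a half turn about z gives the same grasp; the last joint's range is limited). The gripper opens to 85 mm and grips with 20 to 120 N. Pads are 22 mm wide; open, the fingers measure 114 mm over their backs; the gripper's body (76 mm by 85 mm) begins 54 mm behind the grasp point. The pads swing forward as they close: fully open they stand 13 mm farther back than shut.
Start: joints at [1.018, 0.351, 1.652, -0, 1.139, -0.085], TCP at [247.976, 490.91, 231.29] pointing down, gripper open.
Joint ranges: [-2.75, 2.75], [-0.79, 2.1], [0.01, 2.65], [-1.57, 4.71], [0.07, 3.14], [-2.87, 2.87]. Speed limits (rad/s): [2.22, 2.22, 2.79, 3.14, 3.14, 3.14].

### API

Orientations are given as [roll, pitch, yaw] about the fixed x, y, z axes, in that order (R = Rz(yaw) Ry(pitch) Rx(roll)).
In Python, from workcell import telemetry, cams, order gives the robot as it stands. The module is installed in compiled form; this text tells all that it offers.
- The arm moves only by the shell command python3 -m handwheel 'ROWS' [FORCE]. ROWS is JSON, a list of rows, each a list of 3 entries, a list of its own where there are three numbers: the shift along the tool's x, y, z as a fraction of full scale, then the turn, a rotation vector about the tool's x, y, z as a fraction of full scale, then the opening, from 0 (shut) to 1 (fully open). In form: [[[dx, dy, dz], [rx, ry, rz], claw], ...]. A call has 1 to 5 rows; each row is the pose to reach, as a shift and turn from the pose commanded when the call began, along the tool's axes at that moment, turning the shorter way round; what a row does not reach only later rows make up. Full scale, the value 1, is 400 mm for a shift and 180 degrees for a turn. A row lasts 1/10 s, in which the tool goes at most 50 mm and 8.59 degrees, less where a joint would pass 70% of its speed; a pose out of reach is approached as far as the arm can. A call with a number of a shift or a turn outside -1 to 1 is refused whole. A call with a gripper value outside its range is refused whole. The fingers move at their own pace and stop on an object; FORCE is the grip in N (left out, the last holds). Time passes only in rows, so rows that repeat a pose let the fingers close. It gives the time, the measured TCP pose, the force, the opening and the grip force at its end, in the units of the state.
- telemetry.observe(): the state, without advancing time (a new reading comes with each control period).
- cams.get_image(name): name is "side" or "top" or "wrist"; returns (picture, depth): 384x512x3 uint8, red, green, blue; 384x512 float32, mm along the optical axis (not along the pixel's ray), 0 where there is no reading.
- cams.camera_model(name): a dict with "mtx" (3x3 intrinsics, pixels), "position" and "orientation" of the camera in the world; the wrist camera has in their place "mount" (4x4, takes a point from camera to tool coordinates, whose origin is the TCP and whose axes are the flange's). Camera axes: x right, y down, z forward; pixel columns grow to the right and rows downward; lengths in mm; the calibration is good to about 2 mm. A picture is of the moment at which its call begins: read the wrist's pose just before it. camera_model takes no time and is no camera call.
- order.hand_in(): hands the job in; it is judged then, once.
The state is a dict: "time_s": time; "q": joint angles; "joint_velocities": joint speeds; "joint_efforts": joint torques, N m; "tool_pos": TCP position; "orientation": TCP orientation; "wrist_force": force on the tool from outside, world axes, zero at the start; "moment": the same for the moment, N m; "width": opening from 0.0 (shut) to 1.0 (fully open); "gripper_force": force on a finger pad.
Only numpy, scipy, OpenCV 4.12 (cv2) and the standard library are available. Lean on these libraries where they do the work, as an engineer would, in place of code of your own. Each camera call takes 0.05 s, during which the arm holds its last target. There are 200 camera calls.

## Working session

There is one attempt and no reset: what is moved stays moved. The work goes in short steps, Python scripts to look and compute and a shell command to move; the robot and the scene stay as the last step left them, time stands still between calls to the robot, and variables do not carry over. Pictures are saved under pics/ and viewed, at most 10 in all, crops included, and the job is handed in when it is done.

```bash
mkdir -p pics; cat > h.py <<'E'
import numpy as np, cv2
from scipy.spatial.transform import Rotation as R
from workcell import telemetry, cams
def cam(name,st=None):
    m=cams.camera_model(name); K=np.array(m['mtx'])
    if name=='wrist':
        T=np.eye(4);T[:3,:3]=R.from_euler('xyz',st['orientation']).as_matrix();T[:3,3]=st['tool_pos']
        T=T@np.array(m['mount'])
    else:
        T=np.eye(4);o=np.array(m['orientation'],float)
        T[:3,:3]=o if o.shape==(3,3) else R.from_euler('xyz',o).as_matrix();T[:3,3]=m['position']
    return K,T
def shot(name,fn):
    st=telemetry.observe(); K,T=cam(name,st); p,d=cams.get_image(name)
    cv2.imwrite(f'pics/{fn}.png',p[:,:,::-1]); np.savez(f'{fn}.npz',p=p,d=d,K=K,T=T); return p,d,K,T
def xyz(d,K,T):
    v,u=np.mgrid[:d.shape[0],:d.shape[1]]
    P=np.stack([(u-K[0,2])/K[0,0]*d,(v-K[1,2])/K[1,1]*d,d],-1)
    return P@T[:3,:3].T+T[:3,3]
def onplane(u,v,z,K,T):
    r=T[:3,:3]@np.array([(u-K[0,2])/K[0,0],(v-K[1,2])/K[1,1],1]); return T[:3,3]+r*(z-T[2,3])/r[2]
E
python3 - <<'E'
from h import *
print(telemetry.observe()); print(cams.camera_model('top'))
for n in('top','side'):
    p,d,K,T=shot(n,n+'0'); print(n,T.round(3).tolist())
a=[cv2.imread(f'pics/{n}0.png') for n in('top','side')]
cv2.imwrite('pics/t.png',cv2.resize(a[0],(800,600))); cv2.imwrite('pics/s.png',cv2.resize(a[1],(800,600)))
E
```

```text
{'time_s': 0.0, 'q': array([ 1.01840064e+00,  3.51251071e-01,  1.65245542e+00,  9.83935435e-07,
        1.13909124e+00, -8.45841938e-02]), 'joint_velocities': array([ 9.00424286e-05, -2.05137444e-03,  1.09442863e-03,  4.78483682e-04,
       -1.41601347e-03,  2.40475450e-03]), 'joint_efforts': array([ 2.41903554e-04, -5.06120968e+01, -2.91396815e+01, -6.19183425e-05,
        4.72348969e-03, -2.07097537e-05]), 'tool_pos': array([247.80177477, 490.62823649, 230.73838799]), 'orientation': array([-3.14039196e+00, -1.02699329e-04,  2.67378069e+00]), 'wrist_force': array([-0.58835231, -0.05279746, -0.20528409]), 'moment': array([ 0.03451943, -0.02522892, -0.02459988]), 'gripper_force': 0.0, 'width': 1.002704637037059}
{'mtx': array([[481.65053198,   0.        , 258.81377643],
       [  0.        , 481.65053198, 193.04823304],
       [  0.        ,   0.        ,   1.        ]]), 'position': array([ 453.96356213,    8.16765518, 1179.87634918]), 'orientation': array([-3.07240811, -0.02156609, -1.54201948])}
top [[0.029, -0.997, 0.07, 453.964], [-0.999, -0.03, -0.02, 8.168], [0.022, -0.069, -0.997, 1179.876], [0.0, 0.0, 0.0, 1.0]]
side [[0.704, -0.385, 0.597, 37.836], [-0.71, -0.387, 0.588, -499.526], [0.005, -0.838, -0.546, 530.284], [0.0, 0.0, 0.0, 1.0]]
```

View pics/t.png

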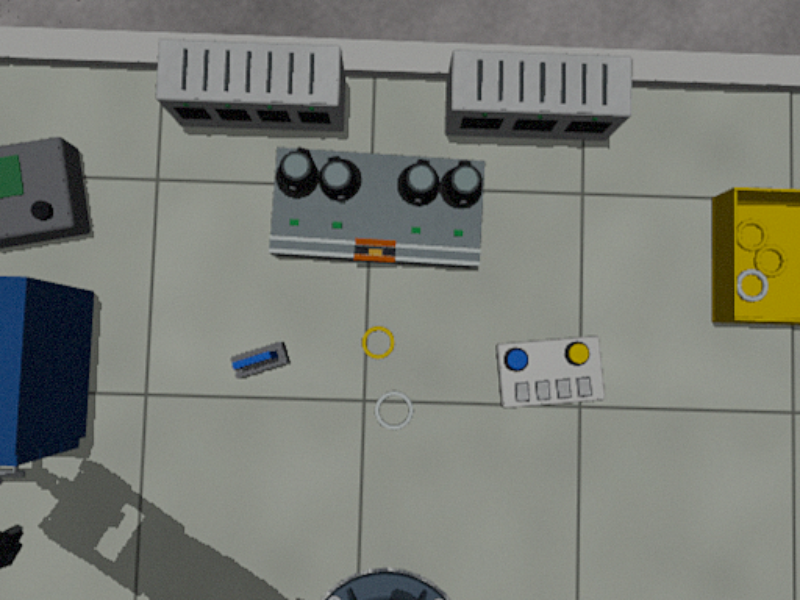

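View pics/s.png

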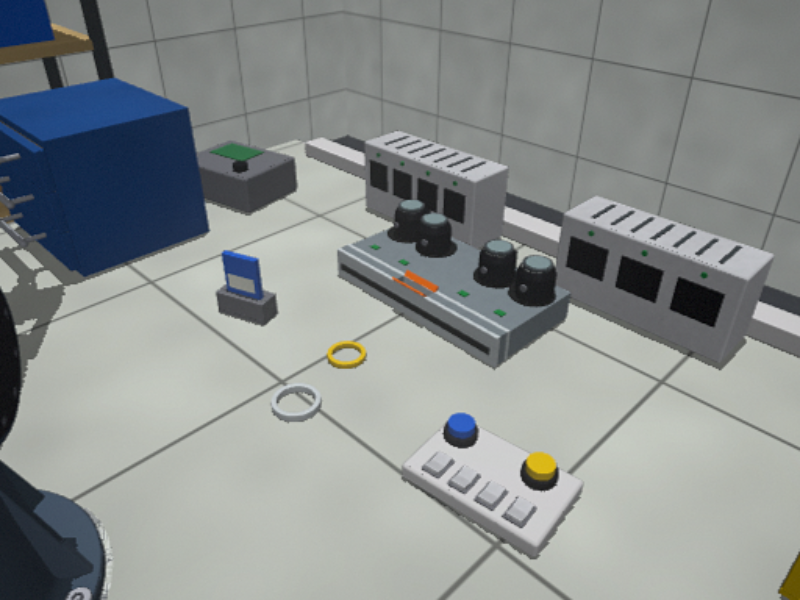

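The top view (800 px) shows the holder in its stand at (258,358), the blue pad at (516,360), the yellow pad at (577,353), the orange bay at (375,250), the seal at (378,342) and the bezel at (393,410). A tall blue cabinet stands at the left, x<95.

```bash
python3 - <<'E'
from h import *
for n in('top0','side0'):
    f=np.load(n+'.npz');p,d,K,T=[f[k] for k in'pdKT'];P=xyz(d,K,T);h=cv2.cvtColor(p,cv2.COLOR_RGB2HSV);H,S,V=h[...,0],h[...,1],h[...,2]
    X,Y,Z=P[...,0],P[...,1],P[...,2]
    ok=(d>0)&(X>200)&(X<800)&(Y>-420)&(Y<330)
    def rep(nm,m):
        q=P[m&ok]
        if len(q)<5: print(n,nm,'none',len(q));return
        c=q[:,:2].mean(0);w,v=np.linalg.eigh(np.cov(q[:,:2].T));
        (cx,cy),(a,b),t=cv2.minAreaRect(q[:,:2].astype(np.float32))
        print(n,nm,len(q),'mean',q.mean(0).round(1),'z',np.percentile(q[:,2],[5,50,95]).round(1),'rect',round(cx,1),round(cy,1),round(a,1),round(b,1),round(t,1),'axdeg',np.degrees(np.arctan2(v[1,1],v[0,1])).round(1))
    blue=(H>100)&(H<125)&(S>130)&(V>60)
    rep('tagtop',blue&(Y>100)&(Y<260)&(Z>88))
    rep('tag all',blue&(Y>100)&(Y<260))
    rep('stand',(Y>100)&(Y<260)&(X>330)&(X<480)&(Z>26)&(Z<38))
    rep('bluepad',blue&(Y<-100)&(Z>34)); 
    rep('yelpad',(H>20)&(H<35)&(S>130)&(Y<-150)&(Z>34))
    rep('orange',(H>3)&(H<18)&(S>170)&(X>500)&(abs(Y)<120))
    rep('panel',(Z>12)&(Z<35)&(Y<-130)&(X>300)&(X<480)&(Y>-400))
    rep('seal',(H>20)&(H<35)&(S>120)&(abs(Y)<100)&(X<520))
    rep('shelf',(Z>39)&(Z<50)&(X>520)&(abs(Y)<220))
    cab=(d>0)&(Y>250)&(Z>100)&(X>0); q=P[cab]; print('cab',q.min(0).round(),q.max(0).round())
f=np.load('top0.npz');p=f['p'];
a=cv2.resize(p[140:172,205:275,::-1],None,fx=10,fy=10,interpolation=cv2.INTER_CUBIC)
b=cv2.resize(p[210:250,140:192,::-1],None,fx=7,fy=7,interpolation=cv2.INTER_CUBIC)
c=np.zeros((600,700,3),np.uint8);c[:320,:700]=a;c[320:600,:364]=b;cv2.imwrite('pics/c1.png',c)
E
```

```text
top0 tagtop 111 mean [439.8 203.4  94.1] z [90.6 94.1 97.4] rect 439.5 203.9 10.0 54.7 20.0 axdeg 109.6
top0 tag all 119 mean [440.1 204.   90.5] z [37.4 93.7 97.4] rect 440.7 206.9 13.6 59.6 18.8 axdeg 108.3
top0 stand 317 mean [439.8 200.6  34. ] z [29.8 34.3 37.4] rect 439.3 204.5 34.0 79.5 19.2 axdeg 110.6
top0 bluepad 122 mean [ 451.2 -186.2   40.8] z [37.7 40.8 44.7] rect 451.2 -186.2 28.4 26.5 3.2 axdeg -162.9
top0 yelpad 128 mean [ 466.  -279.    40.8] z [36.7 40.4 43.9] rect 622.2 -233.9 360.8 29.6 16.0 axdeg -166.4
top0 orange 183 mean [613.4  30.6  52.1] z [46.2 51.2 56.5] rect 646.5 -0.5 169.6 127.6 79.0 axdeg 124.3
top0 panel 2377 mean [ 428.7 -239.7   21.9] z [17.  21.3 29.2] rect 433.4 -242.1 99.6 160.5 6.1 axdeg 91.9
top0 seal 142 mean [472.8  26.2   7.8] z [ 0.7  8.1 12.2] rect 471.7 25.5 48.8 46.3 1.7 axdeg 155.4
top0 shelf 6696 mean [666.9  33.2  45.6] z [42.1 45.7 48.9] rect 676.9 32.5 320.3 166.2 88.3 axdeg 88.4
cab [203. 250. 100.] [893. 539. 333.]
side0 tagtop 104 mean [437.1 204.3  92.8] z [88.8 93.6 95.3] rect 437.7 205.0 10.8 54.9 20.2 axdeg 109.5
side0 tag 
[... 174 characters left out ...]
5.9 81.3 20.5 axdeg 117.6
side0 bluepad 203 mean [ 448.6 -186.9   39.6] z [35.3 40.1 41.4] rect 449.9 -186.0 28.1 27.3 46.0 axdeg 50.7
side0 yelpad 254 mean [ 461.2 -279.8   39.6] z [35.7 40.  41.4] rect 462.5 -278.7 29.7 27.7 72.0 axdeg -146.2
side0 orange 115 mean [614.5  35.1  50.4] z [46.6 50.9 53.5] rect 608.7 36.4 63.9 31.5 86.3 axdeg 85.2
side0 panel 4631 mean [ 423.2 -249.9   21.3] z [16.4 20.6 29. ] rect 433.2 -241.7 100.6 159.5 6.2 axdeg 97.1
side0 seal 233 mean [468.8  25.7   6.5] z [1.6 7.2 9.7] rect 470.1 25.9 49.9 50.0 69.4 axdeg 46.1
side0 shelf 4102 mean [653.3  12.2  45.6] z [41.9 45.8 47.7] rect 699.3 24.3 338.8 209.1 88.1 axdeg 89.3
cab [257. 250. 100.] [2334. 2175.  280.]
```

View pics/c1.png

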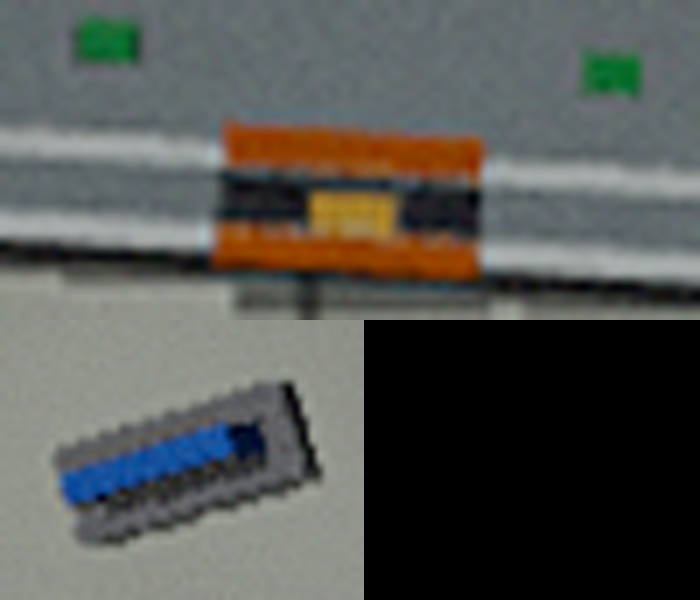

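The crop shows the orange mouth at crop corners (228,122)-(482,137)-(480,275)-(214,265), centred at about (351,200). The tag top in the stand agrees with the segmentation: the sizes 10x55, 34x80, 100x160 and 320 all match.

```bash
cat >> h.py <<'E'
def go(pos,yawdeg,lim=None):
    st=telemetry.observe();Rc=R.from_euler('xyz',st['orientation'])
    s=Rc.inv().apply(np.array(pos)-st['tool_pos'])/400
    rv=(Rc.inv()*R.from_euler('xyz',[np.pi,0,np.radians(yawdeg)])).as_rotvec()/np.pi
    print('t',round(st['time_s'],2),'pos',st['tool_pos'].round(1),'rpy',np.degrees(st['orientation']).round(2),'F',st['wrist_force'].round(1),'grip',round(st['gripper_force'],1),round(st['width'],3))
    print('row',s.round(4).tolist(),rv.round(4).tolist())
E
python3 - <<'E'
from h import *
f=np.load('top0.npz');p,d,K,T=[f[k] for k in'pdKT'];P=xyz(d,K,T)
q=P[(d>0)&(P[...,1]>200)&(P[...,2]>120)&(P[...,0]>280)&(P[...,0]<620)]
print('cab',np.percentile(q,[1,99],axis=0).round()); q2=q[q[:,2]>200];print(np.percentile(q2,[0.5,99.5],axis=0).round())
print('bay',onplane(205+35.1-.5,140+20-.5,53,K,T).round(1))
for c in [(22.8,12.2),(48.2,13.7),(48,27.5),(21.4,26.5)]: print(onplane(205+c[0]-.5,140+c[1]-.5,53,K,T).round(1))
go([300,300,260],130); go([439,204,230],109.8)
E
```

```text
cab [[302. 469. 122.]
 [536. 499. 224.]]
[[300. 469. 200.]
 [538. 501. 225.]]
bay [610.5  33.6  53. ]
[628.1  63.2  53. ]
[626.5   3.2  53. ]
[593.7   2.7  53. ]
[594.1  65.3  53. ]
t 0.1 pos [247.8 490.7 230.8] rpy [-1.7994e+02 -1.0000e-02  1.5320e+02] F [ 0.4  0.5 -0.6] grip 0.0 0.993
row [-0.3313, -0.3668, -0.0726] [-0.0003, 0.0, 0.1289]
t 0.1 pos [247.8 490.7 230.8] rpy [-1.7994e+02 -1.0000e-02  1.5320e+02] F [ 0.4  0.5 -0.6] grip 0.0 0.993
row [-0.7497, -0.4242, 0.0024] [-0.0003, 0.0001, 0.2411]
```

```bash
python3 -m handwheel '[[[-0.158,-0.312,-0.075],[0,0,0],1],[[-0.158,-0.312,-0.075],[0,0,0],1],[[-0.158,-0.312,-0.075],[0,0,0.05],1],[[-0.75,-0.424,0],[0,0,0.241],1],[[-0.75,-0.424,0],[0,0,0.241],1]]'
python3 -c "
from h import *
go([439,204,230],109.8)"
```

```text
time_s: 0.6
tool_pos: [327.3, 289.3, 249.5]
orientation: [3.14, -0.0, 2.219]
wrist_force: [1.0, 0.5, 0.1]
width: 0.997
gripper_force: 0.0
t 0.6 pos [327.3 289.3 249.5] rpy [179.9   -0.   127.15] F [1.  0.5 0.1] grip 0.0 0.997
row [-0.3386, 0.0936, 0.0489] [0.0006, -0.0001, 0.0964]
```

```bash
python3 -m handwheel '[[[-0.34,0.094,0.049],[0,0,0.096],1],[[-0.34,0.094,0.049],[0,0,0.096],1],[[-0.34,0.094,0.049],[0,0,0.096],1],[[-0.34,0.094,0.049],[0,0,0.096],1],[[-0.34,0.094,0.049],[0,0,0.096],1]]'
python3 - <<'E'
from h import *
p,d,K,T=shot('wrist','w1');P=xyz(d,K,T);h=cv2.cvtColor(p,cv2.COLOR_RGB2HSV);H,S,V=[h[...,i] for i in range(3)]
b=(H>100)&(H<125)&(S>130)&(d>0)&(abs(P[...,2]-94)<5);q=P[b];print(len(q),q.mean(0) if len(q) else 0)
if len(q):print(cv2.minAreaRect(q[:,:2].astype(np.float32)))
go([439,204,230],109.8)
E
```

```text
time_s: 1.1
tool_pos: [439.3, 204.9, 228.8]
orientation: [-3.14, -0.0, 1.921]
wrist_force: [-0.3, -0.4, 0.1]
width: 0.998
gripper_force: 0.0
442 [459.2676276  203.2956569   94.07721388]
((617.6848754882812, 170.3048095703125), (179.5870819091797, 379.02313232421875), 55.39134216308594)
t 1.15 pos [438.9 205.5 229.1] rpy [-1.7995e+02 -1.0000e-02  1.1012e+02] F [-0.3  0.6  0.5] grip 0.0 0.998
row [-0.0035, -0.0009, -0.0023] [-0.0003, -0.0001, 0.0018]
```

View pics/w1.png

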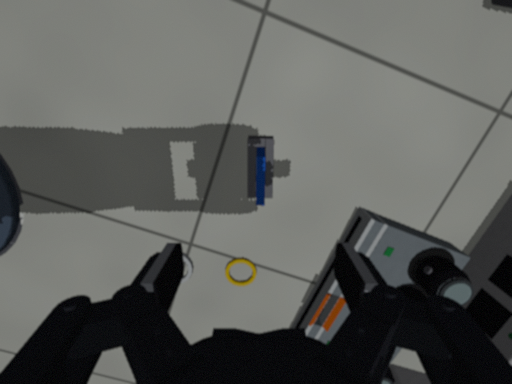

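The wrist view shows the tag upright in its stand at (261,176), its long side along image rows, so the yaw is right.

```bash
python3 - <<'E'
from h import *
f=np.load('w1.npz');p,d,K,T=[f[k] for k in'pdKT'];P=xyz(d,K,T);h=cv2.cvtColor(p,cv2.COLOR_RGB2HSV);H,S,V=[h[...,i] for i in range(3)]
b=(H>100)&(H<125)&(S>130)&(d>0);b[:,:230]=0;b[:,300:]=0;b[:120]=0;b[220:]=0
for lo,hi in((88,100),(36,100)):
    q=P[b&(P[...,2]>lo)&(P[...,2]<hi)];print(len(q),q.mean(0).round(1),cv2.minAreaRect(q[:,:2].astype(np.float32)))
v,u=np.where(b);print(u.min(),u.max(),v.min(),v.max())
s=(d>0)&(P[...,2]>28)&(P[...,2]<39)&(np.hypot(P[...,0]-439,P[...,1]-204)<60);q=P[s];print('stand',cv2.minAreaRect(q[:,:2].astype(np.float32)),np.median(q[:,2]))
go([438.5,204.4,120],110)
go([438.5,204.4,57.5],110)
E
```

```text
419 [440.1 208.2  94. ] ((441.4414978027344, 205.83370971679688), (9.691534042358398, 54.20288848876953), 19.839595794677734)
482 [439.1 211.2  89.9] ((441.43109130859375, 205.84066772460938), (9.691922187805176, 54.22129440307617), 19.814735412597656)
256 265 148 204
stand ((441.6524963378906, 204.1423797607422), (33.982276916503906, 80.19331359863281), 19.322988510131836) 34.12965322261417
t 1.15 pos [438.9 205.5 229.1] rpy [-1.7995e+02 -1.0000e-02  1.1012e+02] F [-0.3  0.6  0.5] grip 0.0 0.998
row [-0.0022, -0.0015, 0.2727] [-0.0003, -0.0001, 0.0007]
t 1.15 pos [438.9 205.5 229.1] rpy [-1.7995e+02 -1.0000e-02  1.1012e+02] F [-0.3  0.6  0.5] grip 0.0 0.998
row [-0.0023, -0.0013, 0.4289] [-0.0003, -0.0001, 0.0007]
```

```bash
python3 -m handwheel '[[[-0.002,0.001,0.4],[0,0,0.001],1],[[-0.002,0.001,0.4],[0,0,0.001],1],[[-0.002,0.001,0.4],[0,0,0.001],1],[[-0.002,0.001,0.429],[0,0,0.001],1],[[-0.002,0.001,0.429],[0,0,0.001],1]]' 20
python3 -c "
from h import *
go([439.5,204.9,57.5],109.8)"
```

```text
time_s: 1.65
tool_pos: [437.5, 205.1, 55.5]
orientation: [-3.136, -0.0, 1.921]
wrist_force: [0.9, 0.4, 1.5]
width: 1.005
gripper_force: 0.0
t 1.65 pos [437.5 205.1  55.5] rpy [-1.7970e+02 -1.0000e-02  1.1006e+02] F [0.9 0.4 1.5] grip 0.0 1.005
row [-0.0022, 0.0044, -0.005] [-0.0017, -0.0, 0.0014]
```

```bash
python3 -m handwheel '[[[0,0,0],[0,0,0],1],[[0,0,0],[0,0,0],1]]' 20
python3 -c "
from h import *
go([439.5,204.9,57.5],109.8)"
```

```text
time_s: 1.85
tool_pos: [440.7, 205.5, 59.5]
orientation: [3.139, 0.0, 1.92]
wrist_force: [0.1, 0.2, 0.0]
width: 1.0
gripper_force: 0.0
t 1.85 pos [440.7 205.5  59.5] rpy [179.83   0.   110.  ] F [0.1 0.2 0. ] grip 0.0 1.0
row [-0.0005, -0.0034, 0.005] [0.0009, -0.0, 0.0011]
```

```bash
python3 -m handwheel '[[[0,0,0.001],[0,0,0],0.3],[[0,0,0.001],[0,0,0],0.3],[[0,0,0.001],[0,0,0],0],[[0,0,0.001],[0,0,0],0],[[0,0,0.001],[0,0,0],0]]' 25
python3 -c "
from h import *
go([439.5,204.9,57.5],109.8)"
```

```text
time_s: 2.35
tool_pos: [440.0, 204.8, 57.4]
orientation: [3.141, 0.0, 1.919]
wrist_force: [0.1, 0.3, 0.3]
width: 0.145
gripper_force: 0.0
t 2.35 pos [440.  204.8  57.4] rpy [179.99   0.   109.95] F [0.1 0.3 0.3] grip 0.0 0.145
row [0.0007, -0.0011, -0.0002] [0.0, 0.0, 0.0008]
```

```bash
python3 -m handwheel '[[[0,0,0],[0,0,0],0],[[0,0,0],[0,0,0],0],[[0,0,0],[0,0,0],0],[[0,0,0],[0,0,0],0],[[0,0,0],[0,0,0],0]]' 50
python3 -c "
from h import *
go([439.5,204.9,57.5],109.8)"
```

```text
time_s: 2.85
tool_pos: [440.1, 204.8, 57.4]
orientation: [3.141, 0.0, 1.919]
wrist_force: [0.7, -0.6, 3.4]
width: 0.11
gripper_force: 50.8
t 2.85 pos [440.1 204.8  57.4] rpy [179.98   0.   109.96] F [ 0.7 -0.6  3.4] grip 50.8 0.11
row [0.0007, -0.0014, -0.0001] [0.0001, 0.0, 0.0009]
```

```bash
python3 -m handwheel '[[[0,0,-0.05],[0,0,0],0],[[0,0,-0.15],[0,0,0],0],[[0,0,-0.35],[0,0,0],0],[[0,0,-0.35],[0,0,0],0],[[0,0,-0.35],[0,0,0],0]]' 50
python3 -c "
from h import *
go([450,-186,200],88.3)
for n in('top','side'): shot(n,n+'2')
from h import *
for n in('top2','side2'):
    f=np.load(n+'.npz');p,d,K,T=[f[k] for k in'pdKT'];P=xyz(d,K,T);h=cv2.cvtColor(p,cv2.COLOR_RGB2HSV);H,S,V=[h[...,i] for i in range(3)]
    q=P[(d>0)&(H>100)&(H<125)&(S>130)&(np.hypot(P[...,0]-440,P[...,1]-205)<80)&(P[...,2]>70)]
    print(n,len(q),q.mean(0).round(1),q.min(0).round(1),q.max(0).round(1))
a=cv2.imread('pics/side2.png');cv2.imwrite('pics/s2.png',cv2.resize(a[60:240,60:240],(600,600),interpolation=cv2.INTER_CUBIC))"
```

```text
time_s: 3.35
tool_pos: [441.4, 205.4, 201.0]
orientation: [3.135, 0.0, 1.919]
wrist_force: [0.9, -0.5, -1.6]
width: 0.108
gripper_force: 50.7
t 3.35 pos [441.4 205.4 201. ] rpy [179.64   0.   109.96] F [ 0.9 -0.5 -1.6] grip 50.7 0.108
row [-0.927, -0.3139, 0.0005] [0.002, -0.0004, 0.1203]
top2 173 [418.6 198.6 464.3] [366.5 131.2 161.6] [500.8 262.6 544.6]
side2 480 [438.2 196.8 196.4] [398.9 176.7 161.8] [452.4 233.5 248.9]
```

View pics/s2.png

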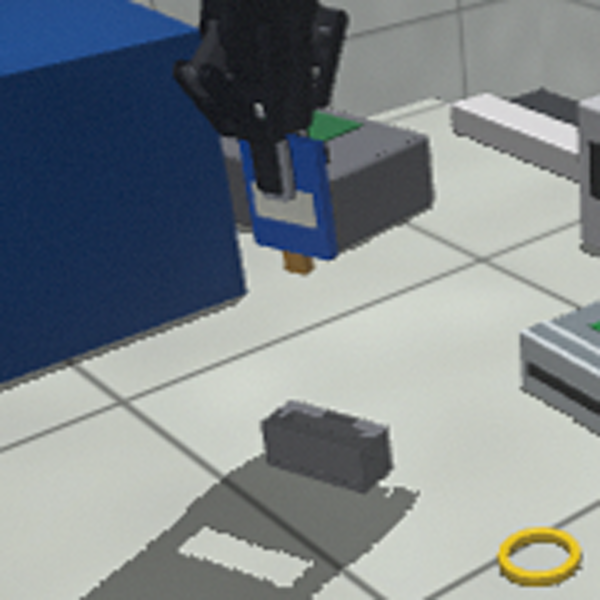

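The tag is held upright clear of the stand: plate at (245–330,135–255), foot at (298,262) in the crop. I'll measure its offset along y from the tool.

```bash
python3 - <<'E'
from h import *
st=telemetry.observe()
f=np.load('side2.npz');p,d,K,T=[f[k] for k in'pdKT'];P=xyz(d,K,T);h=cv2.cvtColor(p,cv2.COLOR_RGB2HSV);H,S,V=[h[...,i] for i in range(3)]
Rc=R.from_euler('xyz',[np.pi,0,np.radians(110)]);L=Rc.inv().apply((P-st['tool_pos']).reshape(-1,3)).reshape(P.shape)
near=(d>0)&(np.hypot(P[...,0]-440,P[...,1]-205)<50)&(abs(L[...,1])<15)
b=near&(H>100)&(H<125)&(S>120)&(L[...,2]>-10)&(L[...,2]<60)
q=L[b];print('plate n',len(q),'x',np.percentile(q[:,0],[1,3,97,99]).round(1),'y',np.percentile(q[:,1],[2,50,98]).round(1),'zmax',np.percentile(q[:,2],[97,99]).round(1))
for z0 in(0,6,12,18,24,30):
    r=q[(q[:,2]>=z0)&(q[:,2]<z0+6)]
    if len(r)>3:print(z0,r[:,0].min().round(1),r[:,0].max().round(1),((r[:,0].min()+r[:,0].max())/2).round(1),r[:,1].mean().round(1))
b=near&(H>5)&(H<25)&(S>80)&(L[...,2]>25)&(L[...,2]<60);q=L[b];print('foot',len(q),q.mean(0).round(1),q.min(0).round(1),q.max(0).round(1))
go([450.5,-186,200],88.3)
E
```

```text
plate n 292 x [-27.6 -26.7  29.4  30.3] y [-6.8 -4.4  2.5] zmax [33.8 34.7]
0 -27.2 30.6 1.7 -2.7
6 -26.9 30.5 1.8 -3.1
12 -26.4 30.2 1.9 -4.1
18 -27.6 27.4 -0.1 -4.1
24 -28.2 30.2 1.0 -4.3
30 -26.7 28.2 0.8 -4.4
foot 42 [-0.1 -4.  42.4] [-8.5 -6.6 35. ] [ 8.7  1.1 49.6]
t 3.45 pos [439.7 204.7 197.1] rpy [180.    -0.   109.96] F [-0.4 -0.5 -1.3] grip 50.7 0.108
row [-0.9274, -0.308, -0.0073] [0.0, -0.0, 0.1203]
```

```bash
python3 -m handwheel '[[[-0.927,-0.308,0],[0,0,0.12],0],[[-0.927,-0.308,0],[0,0,0.12],0],[[-0.927,-0.308,0],[0,0,0.12],0],[[-0.927,-0.308,0],[0,0,0.12],0],[[-0.927,-0.308,0],[0,0,0.12],0]]' 50 | head -2
python3 -c "
from h import *
go([450.5,-186,150],88.3)"
```

```text
time_s: 3.95
tool_pos: [445.6, -46.8, 195.7]
t 3.95 pos [445.6 -46.8 195.7] rpy [-1.7983e+02 -3.0000e-02  8.8360e+01] F [ 0.6  0.7 -0.9] grip 50.5 0.113
row [-0.3475, 0.0224, 0.1141] [-0.0009, -0.0002, 0.0003]
```

```bash
python3 -m handwheel '[[[-0.347,0.022,0],[0,0,0],0],[[-0.347,0.022,0],[0,0,0],0],[[-0.347,0.022,0.05],[0,0,0],0],[[-0.347,0.022,0.114],[0,0,0],0],[[-0.347,0.022,0.22],[0,0,0],0]]' 50 | head -2
python3 -c "
from h import *
go([450.5,-186,87.5],88.3)"
```

```text
time_s: 4.45
tool_pos: [451.5, -185.4, 108.0]
t 4.45 pos [ 451.5 -185.4  108. ] rpy [1.7995e+02 2.0000e-02 8.8230e+01] F [ 1.9 -0.6 -1.8] grip 50.6 0.11
row [-0.0017, -0.0026, 0.0513] [0.0003, 0.0001, -0.0004]
```

```bash
python3 -m handwheel '[[[-0.001,-0.002,0.02],[0,0,0],0],[[-0.001,-0.002,0.038],[0,0,0],0],[[-0.001,-0.002,0.05],[0,0,0],0],[[-0.001,-0.002,0.05],[0,0,0],0],[[-0.001,-0.002,0.05],[0,0,0],0]]' 50 
python3 -c "
from h import *
go([450.5,-186,87.5],88.3)"
```

```text
time_s: 4.95
tool_pos: [451.4, -184.5, 90.3]
orientation: [3.14, 0.001, 1.542]
wrist_force: [-0.7, 1.2, 1.2]
width: 0.112
gripper_force: 50.8
t 4.95 pos [ 451.4 -184.5   90.3] rpy [1.7992e+02 4.0000e-02 8.8370e+01] F [-0.7  1.2  1.2] grip 50.8 0.112
row [-0.0037, -0.0021, 0.0071] [0.0004, 0.0002, 0.0004]
```

```bash
python3 -m handwheel '[[[-0.002,-0.002,0.006],[0,0,0],0],[[-0.002,-0.002,0.006],[0,0,0],0],[[-0.002,-0.002,0.006],[0,0,0],0],[[-0.002,-0.002,0.006],[0,0,0],0]]' 50 
python3 -c "
from h import *
go([450.5,-186,87.5],88.3)
p,d,K,T=shot('side','side3');P=xyz(d,K,T)
f=np.load('side0.npz');h=cv2.cvtColor(f['p'],cv2.COLOR_RGB2HSV);
g=lambda p:(lambda h:(h[...,0]>100)&(h[...,0]<125)&(h[...,1]>130))(cv2.cvtColor(p,cv2.COLOR_RGB2HSV))
Q=xyz(f['d'],f['K'],f['T']);
for I,X in((f['p'],Q),(p,P)):
  m=g(I)&(np.hypot(X[...,0]-450,X[...,1]+186)<17)&(X[...,2]<48)&(X[...,2]>30);print(m.sum(),np.percentile(X[m][:,2],[50,80,95]))
a=cv2.imread('pics/side3.png');cv2.imwrite('pics/s3.png',cv2.resize(a[190:350,230:390],(640,600),interpolation=cv2.INTER_CUBIC))"
```

```text
time_s: 5.35
tool_pos: [450.3, -185.4, 87.2]
orientation: [3.141, 0.0, 1.542]
wrist_force: [0.8, -0.0, 1.8]
width: 0.104
gripper_force: 50.8
t 5.35 pos [ 450.3 -185.4   87.2] rpy [1.7995e+02 2.0000e-02 8.8350e+01] F [ 0.8 -0.   1.8] grip 50.8 0.104
row [-0.0014, 0.0005, -0.0007] [0.0003, 0.0001, 0.0003]
223 [39.88014685 40.87190151 41.40459089]
97 [35.33773136 36.21683982 37.24557405]
```

View pics/s3.png

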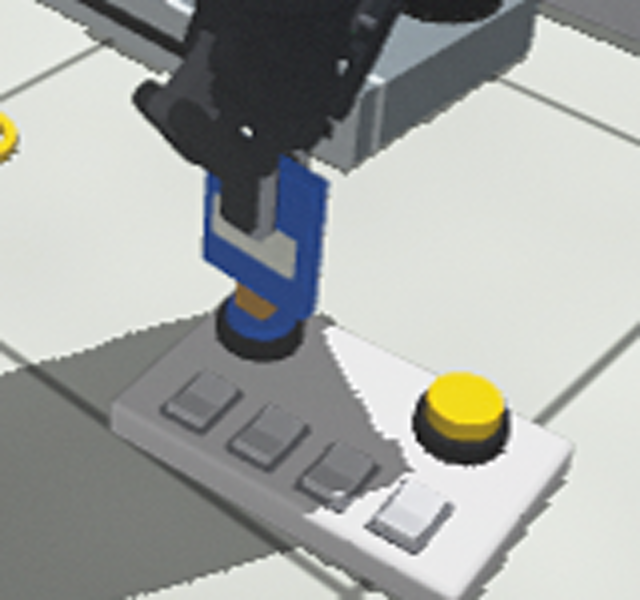

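The blue pad is visibly pressed (about 4 mm by depth) and the foot sits centred on it at (258,305). Now the yellow pad.

```bash
python3 -m handwheel '[[[0,0,-0.12],[0,0,0],0],[[-0.232,0.027,-0.12],[0,0,0],0],[[-0.232,0.027,-0.12],[0,0,0],0],[[-0.232,0.027,-0.12],[0,0,0],0],[[-0.232,0.027,-0.06],[0,0,0],0]]' 50 | head -2
python3 -c "
from h import *
go([464,-278.8,87],88.3)"
```

```text
time_s: 5.9
tool_pos: [458.9, -279.9, 112.4]
t 5.9 pos [ 458.9 -279.9  112.4] rpy [1.7983e+02 1.2000e-01 8.8250e+01] F [ 0.5 -0.6 -0.8] grip 50.6 0.108
row [0.0032, 0.0124, 0.0636] [0.001, 0.0007, -0.0003]
```

```bash
python3 -m handwheel '[[[0.003,0.013,0.03],[0,0,0],0],[[0.003,0.013,0.05],[0,0,0],0],[[0.003,0.013,0.063],[0,0,0],0],[[0.003,0.013,0.063],[0,0,0],0],[[0.003,0.013,0.063],[0,0,0],0]]' 50 
python3 -m handwheel '[[[0,0,0],[0,0,0],0],[[0,0,0],[0,0,0],0]]'
python3 -c "
from h import *
p,d,K,T=shot('side','side4');P=xyz(d,K,T)
h=cv2.cvtColor(p,cv2.COLOR_RGB2HSV);m=(h[...,0]>20)&(h[...,0]<35)&(h[...,1]>130)&(np.hypot(P[...,0]-464,P[...,1]+279)<18)&(P[...,2]>28)
print(m.sum(),np.percentile(P[m][:,2],[50,80,95]))
go([464,-278.8,87],88.3)"
```

```text
time_s: 6.4
tool_pos: [463.6, -277.0, 86.1]
orientation: [3.141, 0.0, 1.542]
wrist_force: [-1.0, 1.5, 1.9]
width: 0.113
gripper_force: 50.9
time_s: 6.6
tool_pos: [463.5, -277.2, 86.0]
orientation: [3.141, 0.0, 1.542]
wrist_force: [-0.2, 1.2, 1.3]
width: 0.109
gripper_force: 50.9
147 [34.49256261 35.39755293 36.29771852]
t 6.65 pos [ 463.6 -277.3   86. ] rpy [1.7997e+02 1.0000e-02 8.8360e+01] F [1.5 2.  2.4] grip 50.9 0.108
row [-0.0038, 0.0012, -0.0025] [0.0001, 0.0001, 0.0003]
```

```bash
python3 -m handwheel '[[[0,0,-0.285],[0,0,0],0],[[0,0,-0.285],[0,0,0],0],[[0.553,0.351,-0.285],[0,0,0],0],[[0.553,0.351,-0.285],[0,0,0],0],[[0.553,0.351,-0.285],[0,0,0],0]]' 50 | head -2
python3 -c "
from h import *
go([610,-60,200],88.3)"
```

```text
time_s: 7.15
tool_pos: [548.0, -152.0, 194.3]
t 7.15 pos [ 548.  -152.   194.3] rpy [1.7995e+02 3.0000e-02 8.8290e+01] F [ 1.4 -1.  -0.2] grip 50.7 0.107
row [0.2345, 0.1481, -0.0143] [0.0003, 0.0002, -0.0]
```

```bash
python3 -m handwheel '[[[0.235,0.148,-0.014],[0,0,0],0],[[0.235,0.148,-0.014],[0,0,0],0],[[0.235,0.148,-0.014],[0,0,0],0],[[0.235,0.148,-0.014],[0,0,0],0],[[0.235,0.148,-0.014],[0,0,0],0]]' 50 | head -2
python3 -m handwheel '[[[0,0,0],[0,0,0],0],[[0,0,0],[0,0,0],0]]' |head -2
python3 - <<'E'
from h import *
p,d,K,T=shot('wrist','w5');P=xyz(d,K,T);h=cv2.cvtColor(p,cv2.COLOR_RGB2HSV);H,S,V=[h[...,i] for i in range(3)]
m=(H>3)&(H<18)&(S>170)&(d>0)&(np.hypot(P[...,0]-610,P[...,1]-33)<60)&(P[...,2]>40)&(P[...,2]<60)
q=P[m];print(len(q),q.mean(0).round(1),np.percentile(q[:,2],[5,50,95]).round(1))
if len(q):print(cv2.minAreaRect(q[:,:2].astype(np.float32)))
b=d*0==0
for z0 in (q,): pass
go([610,-60,200],88.3)
E
```

```text
time_s: 7.65
tool_pos: [608.5, -61.7, 199.0]
time_s: 7.85
tool_pos: [608.6, -62.1, 199.4]
884 [611.9  34.9  50.8] [47.4 51.  53.7]
((611.7562866210938, 34.10749053955078), (59.805503845214844, 31.342662811279297), 87.95106506347656)
t 7.9 pos [608.7 -62.  199.4] rpy [1.800e+02 1.000e-02 8.827e+01] F [ 0.9 -0.2 -0.6] grip 50.5 0.107
row [0.005, 0.003, -0.0014] [0.0, 0.0, -0.0001]
```

View pics/w5.png

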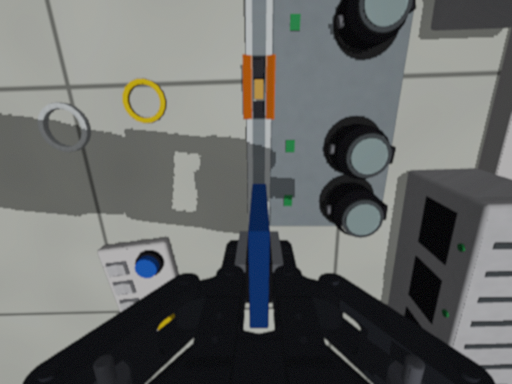

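The wrist view shows the slot centred at (259,87) and the held plate along column 259, so they're aligned; the mouth measures 60x31 mm. The bay is at about (610.2, 33.8) after removing the camera bias.

```bash
python3 -m handwheel '[[[0.24,-0.0035,0],[0,0,0.001],0],[[0.24,-0.0035,0],[0,0,0.001],0],[[0.24,-0.0035,0.1],[0,0,0.001],0],[[0.24,-0.0035,0.2],[0,0,0.001],0],[[0.24,-0.0035,0.2],[0,0,0.001],0]]' 50 | head -2
python3 -m handwheel '[[[0,0,0],[0,0,0],0],[[0,0,0],[0,0,0],0],[[0,0,0],[0,0,0],0]]' |head -2
python3 - <<'E'
from h import *
go([610.2,33.8,107],88.1)
shot('side','s6');p,d,K,T=shot('wrist','w6')
a=cv2.imread('pics/s6.png')[130:240,190:330];b=p[0:220,150:370,::-1]
c=np.zeros((600,800,3),np.uint8);c[:,:]=0
c[:314,:400]=cv2.resize(a,(400,314),interpolation=cv2.INTER_CUBIC);c[:400,400:]=cv2.resize(b,(400,400));cv2.imwrite('pics/c6.png',c)
E
```

```text
time_s: 8.4
tool_pos: [607.5, 34.9, 114.8]
time_s: 8.7
tool_pos: [611.5, 34.7, 121.4]
t 8.7 pos [611.5  34.7 121.4] rpy [179.82  -0.    88.14] F [-0.5  0.6 -0.6] grip 50.5 0.107
row [-0.0024, -0.0033, 0.0361] [0.001, -0.0, 0.0002]
```

View pics/c6.png

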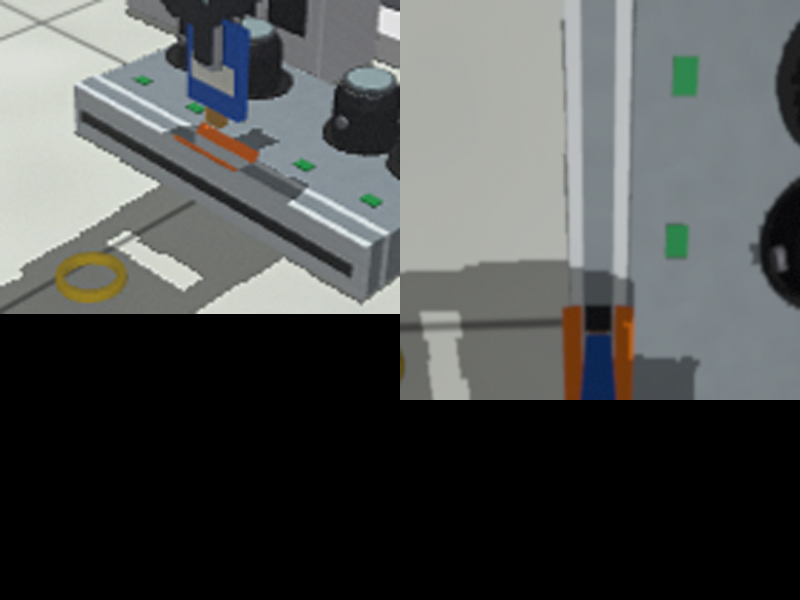

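The wrist crop shows the plate (centre about 598.5) centred between the orange flares and the slot (about 598). The side crop shows the foot just above the mouth. Now the insertion.

```bash
python3 -m handwheel '[[[-0.001,-0.002,0.03],[0,0,0],0],[[-0.001,-0.002,0.06],[0,0,0],0],[[-0.001,-0.002,0.085],[0,0,0],0],[[-0.001,-0.002,0.1],[0,0,0],0],[[-0.001,-0.002,0.1],[0,0,0],0]]' 60
python3 -m handwheel '[[[0,0,0],[0,0,0],0],[[0,0,0],[0,0,0],0]]' 60
python3 -c "
from h import *
go([610.2,33.8,63],88.1)"
```

```text
time_s: 9.3
tool_pos: [609.4, 34.7, 78.1]
orientation: [-3.14, 0.0, 1.539]
wrist_force: [1.7, -0.3, -0.7]
width: 0.105
gripper_force: 59.7
time_s: 9.5
tool_pos: [609.6, 34.7, 79.6]
orientation: [-3.141, 0.0, 1.539]
wrist_force: [-0.5, 0.3, -0.2]
width: 0.11
gripper_force: 59.7
t 9.5 pos [609.6  34.7  79.6] rpy [-179.99    0.     88.18] F [-0.5  0.3 -0.2] grip 59.7 0.11
row [-0.0023, 0.0015, 0.0414] [-0.0001, 0.0, 0.0004]
```

```bash
python3 -m handwheel '[[[-0.001,0.001,0.01],[0,0,0],0],[[-0.001,0.001,0.02],[0,0,0],0],[[-0.001,0.001,0.03],[0,0,0],0],[[-0.001,0.001,0.03],[0,0,0],0],[[-0.001,0.001,0.03],[0,0,0],0]]' 60
python3 -c "
from h import *
go([610.2,33.8,63],88.1)"
```

```text
time_s: 10.0
tool_pos: [610.4, 34.3, 67.6]
orientation: [3.141, 0.0, 1.539]
wrist_force: [-0.1, 0.2, 6.1]
width: 0.108
gripper_force: 60.8
t 10.0 pos [610.4  34.3  67.6] rpy [179.95   0.    88.17] F [-0.1  0.2  6.1] grip 60.8 0.108
row [-0.0013, -0.0005, 0.0116] [0.0003, 0.0, 0.0004]
```

```bash
python3 -m handwheel '[[[0,0,0.004],[0,0,0],0],[[0,0,0.007],[0,0,0],0],[[0,0,0.007],[0,0,0],0],[[0,0,0.007],[0,0,0],0]]' 60
python3 -m handwheel '[[[0,0,0.003],[0,0,0],0],[[0,0,0.003],[0,0,0],0],[[0,0,0.003],[0,0,0],0]]' 60
```

```text
time_s: 10.4
tool_pos: [610.4, 34.3, 65.1]
orientation: [3.141, 0.0, 1.539]
wrist_force: [-0.6, -0.1, 7.7]
width: 0.107
gripper_force: 60.9
time_s: 10.7
tool_pos: [610.5, 34.3, 64.0]
orientation: [3.141, -0.0, 1.539]
wrist_force: [-0.9, 0.2, 8.0]
width: 0.106
gripper_force: 61.0
```

```bash
python3 -m handwheel '[[[0,0,0.003],[0,0,0],0],[[0,0,0.003],[0,0,0],0],[[0,0,0.003],[0,0,0],0]]' 60|grep -E 'pos|wrist'
python3 -m handwheel '[[[0,0,0.002],[0,0,0],0],[[0,0,0.002],[0,0,0],0],[[0,0,0.002],[0,0,0],0]]' 60|grep -E 'pos|wrist'
```

```text
tool_pos: [610.6, 34.3, 63.5]
wrist_force: [-2.3, 0.6, 14.9]
tool_pos: [610.7, 34.3, 63.4]
wrist_force: [-6.8, 0.2, 22.6]
```

```bash
python3 -m handwheel '[[[0,0,0],[0,0,0],0],[[0,0,0],[0,0,0],0],[[0,0,0],[0,0,0],0]]' 60
python3 - <<'E'
from h import *
p,d,K,T=shot('side','s7');cv2.imwrite('pics/c7.png',cv2.resize(p[110:240,190:360,::-1],(780,600),interpolation=cv2.INTER_CUBIC))
P=xyz(d,K,T);h=cv2.cvtColor(p,cv2.COLOR_RGB2HSV);m=(h[...,0]>100)&(h[...,0]<125)&(h[...,1]>130)&(np.hypot(P[...,0]-610,P[...,1]-34)<45)&(P[...,2]<115)
print(P[m].min(0).round(1),np.percentile(P[m],[2,98],axis=0).round(1))
E
```

```text
time_s: 11.6
tool_pos: [610.7, 34.3, 63.5]
orientation: [3.14, 0.0, 1.539]
wrist_force: [-6.7, 0.0, 22.5]
width: 0.11
gripper_force: 63.4
[601.3   6.6  44.5] [[601.8   7.   48. ]
 [611.2  63.5 101.5]]
```

View pics/c7.png

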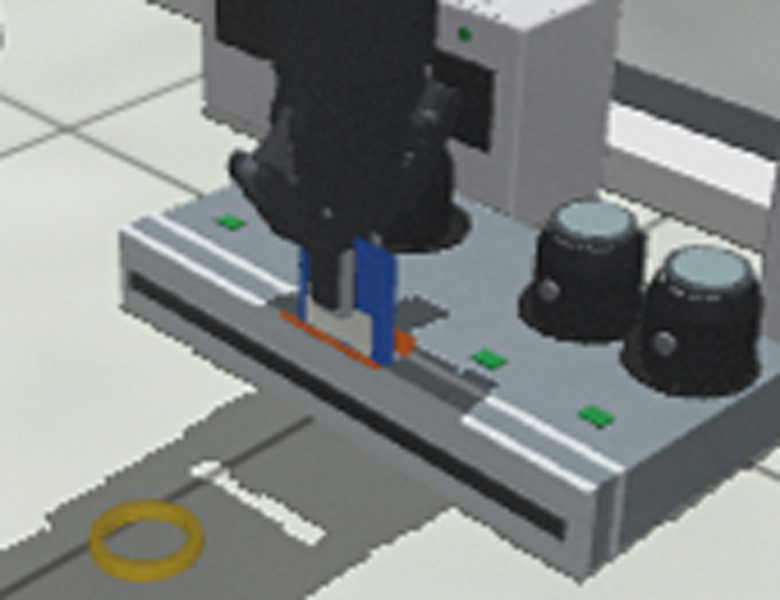

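The holder sits upright in the bay. Its top edge is at about 101 mm (home is 100), and it is still gripped and pressed at 22 N.

```bash
python3 -c "
from workcell import order
print(order.hand_in())"
```

```text
the job is handed in; nothing more can be done
None
```

The job is handed in: I dipped the holder's foot on the blue pad, then the yellow, and it is still gripped and pressed home in the bay at about 22 N, with about 12 s of the 46 s used; no verdict came back from the judging.

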